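Put two sockets back in the graded row

ROBOT

A 6-joint arm with a two-finger parallel gripper is mounted at the origin on the work surface. World frame = base frame: x ahead of the robot, y to its left, z up, the work surface at z = 0. Lengths are in mm, angles in rad, forces in N, time in s.
With the tool pointing down it reaches from about 350 to 975 mm from the base axis. Payload 7.1 kg.
Tool frame: the origin (TCP) lies midway between the tips of the shut fingers; the grasp point (between the pads) lies 19 mm behind it; z points along the fingers, y is the line along which they close (so a half turn about z gives the same grasp; the last joint's range is limited). The gripper opens to 88 mm and grips with 3 to 60 N. Pads are 20 mm wide; open, the fingers measure 115 mm over their backs; the gripper's body (75 mm by 178 mm) begins 61 mm behind the grasp point.
Start: joints at [1.1, 0.423, 1.63, -0, 1.089, -0.019], TCP at [272.833, 562.287, 222.675] pointing down, gripper open.
Joint ranges: [-3, 3], [-0.9, 2.11], [0.09, 2.58], [-1.31, 4.45], [0.11, 2.69], [-2.54, 2.54]. Speed limits (rad/s): [2.39, 2.39, 3.01, 3.14, 3.14, 3.14].

INTERFACE

Orientations are given as a rotation vector (axis times angle).
In Python, from workcell import ctrl gives the robot as it stands.
- The arm moves only by the shell command python3 -m inch 'ROWS' [OPENING]. ROWS is JSON, a list of rows, each an object with "xyz": the shift along the tool's x, y, z in mm, a list of three; "rot": the turn, a rotation vector about the tool's x, y, z in rad, a list of three. In form: [{"xyz": [dx, dy, dz], "rot": [ax, ay, az]}, ...]. A call has 1 to 12 rows; each row is the pose to reach, as a shift and turn from the pose commanded when the call began, along the tool's axes at that moment; what a row does not reach only later rows make up. A row lasts 1/12 s, in which the tool goes at most 41.7 mm and 7.16 degrees, less where a joint would pass 70% of its speed; a pose out of reach is approached as far as the arm can. A call with a gripper value outside its range is refused whole. OPENING is the closure in counts, from 0 (fully open) to 255 (shut), set as the call begins (- or left out, the last holds). The fingers move at their own pace and stop on an object; the grip force is fixed at half the most. Time passes only in rows, so rows that repeat a pose let the fingers close. It gives the time, the measured TCP pose, the force, the opening and the grip force at its end, in the units of the state.
- ctrl.get_obs(): the state, without advancing time (a new reading comes with each control period).
- ctrl.get_image(name): name is "scene" or "top" or "wrist"; returns the picture (480x640x3 uint8, red, green, blue); there is no depth.
- ctrl.camera_model(name): a dict with "fx", "fy", "cx", "cy" (pixels), "position" and "attitude" of the camera in the world. Camera axes: x right, y up, looking along -z (the intrinsics and any distortion apply to the point x, -y, -z); pixel columns grow to the right and rows downward; lengths in mm; the calibration is good to about 2 mm. A picture is of the moment at which its call begins: read the wrist's pose just before it. camera_model takes no time and is no camera call; for the wrist camera it gives the pose at the moment of the call.
- ctrl.close_job(): hands the job in; it is judged then, once.
The state is a dict: "t": time; "qpos": joint angles; "qvel": joint speeds; "joint_torque": joint torques, N m; "ee_pos": TCP position; "orientation": TCP orientation; "ft_force": force on the tool from outside, world axes, zero at the start; "moment": the same for the moment, N m; "width": finger opening in mm; "grasp_force": force on a finger pad.
Only numpy, scipy, OpenCV 4.12 (cv2) and the standard library are available. Lean on these libraries where they do the work, as an engineer would, in place of code of your own. Each camera call takes 0.05 s, during which the arm holds its last target. There are 200 camera calls.

TASK

Put the two loose chrome sockets back into the red-framed socket holder, each standing fully home in the hole of the graded row that matches its diameter, and let go. The holder's grey strip of holes has been left anywhere along its frame, so the holes may have to be found by feel. Leave the brass fitting and everything else standing where it is.

Things in the scene. Friction and masses are not known exactly. Their poses are not given: they have to be found in the camera images.
- cradle: Fixed red metal frame of the socket holder, 52 x 236 mm, flat on the floor; origin at the centre of its underside, x across, y along the row, z up. Base 4 mm thick, side rails 22 mm high, end stops 30 mm high and 6 mm thick. In it lies a rigid grey strip of holes, 43 x 200 mm, top 40 mm above the floor, centred across the frame; see the three points below.
- row_mid (a point): Point of the frame at its middle, 40 mm up. The strip's middle is clamped anywhere from 12 mm to the -y side to 12 mm to the +y side of it (not reported, never changes during the job). Places for 18, 21, 24, 27, 30 mm sockets at -80, -40, 0, 40, 80 mm along y from the strip's middle; 18 and 30 are filled with immovable sockets, tops 68 mm above the floor.
- range21 (a point): Point of the frame (not the hole), 40 mm to -y of row_mid: the empty 21 mm hole's centre lies within 12 mm of it along y. Holes are 1.5 mm wider than their size, 30 mm deep (floor 10 mm above the ground), mouth bevelled 1.2 mm. A socket pressed on the solid top stops with its foot 40 mm above the ground.
- range27 (a point): Point of the frame (not the hole), 40 mm to +y of row_mid: the empty 27 mm hole's centre lies within 12 mm of it along y, same offset as for the other holes. Clearance, depth and bevel as for the 21 mm hole.
- socket21: Loose chrome deep socket, the thinner one: plain upright cylinder of 21 mm diameter, 64 mm tall, roughly 0.06 to 0.13 kg, lower edge bevelled 1.5 mm, dark band and dark top recess. Stands on the floor; origin at the centre of its underside, z up along its axis.
- socket27: Loose chrome deep socket, the thicker one: plain upright cylinder of 27 mm diameter, 64 mm tall, roughly 0.1 to 0.2 kg, otherwise like the other. Origin at the centre of its underside, z up along its axis.
- fitting: Brass pipe fitting standing among the sockets, 23 mm diameter with a 30 mm collar, 52 mm tall; to be left alone. Origin at the centre of its underside. It and the two sockets trade places from start to start.
- pvc_cap: White PVC end cap standing mouth up, 54 mm diameter, 36 mm tall; leave alone. Origin at the centre of its underside.
- spray: Blue spray bottle, 76 mm diameter, 216 mm tall, white and red trigger head; leave alone. Origin at the centre of its underside.
- vase: Small green glass vase, 72 mm diameter, 115 mm tall, fragile; leave alone. Origin at the centre of its underside.
- ladle: Stainless steel ladle lying down, about 350 mm long along its x, bowl (86 mm wide, 32 mm high) at the +x end; leave alone. Origin on the handle, on the floor, 130 mm from the bowl's centre.
- brush: Wooden brush block lying bristles down, 60 x 130 x 40 mm; leave alone. Origin at the centre of its underside.
- driver: Orange-handled screwdriver lying along its x; leave alone.

How it is judged:
By the outcome, as a careful person would: the job done as asked, in the order asked, and still so for the second after the job is handed in, with the robot touching nothing.
It also fails if it takes over 70 s, if anything falls off the work surface, if the arm or the gripper's body presses on something with over 40 N, if the wrist force passes 120 N, or if a joint passes its speed limit or range.

## Working session

There is one attempt and no reset: what is moved stays moved. The work goes in short steps, Python scripts to look and compute and a shell command to move; the robot and the scene stay as the last step left them, time stands still between calls to the robot, and variables do not carry over. Pictures are saved under pics/ and viewed, at most 10 in all, crops included, and the job is handed in when it is done.

```bash
mkdir -p pics; ls; cat > h.py <<'E'
import numpy as np, cv2
from scipy.spatial.transform import Rotation as R
from workcell import ctrl
def rot(a):
    a=np.array(a,float)
    if a.shape==(3,3): return a
    return R.from_rotvec(a).as_matrix() if a.size==3 else R.from_quat(a).as_matrix()
def ray(m,u,v):
    d=np.array([(u-m["cx"])/m["fx"],-(v-m["cy"])/m["fy"],-1.])
    return np.array(m["position"],float),rot(m["attitude"])@d
def onz(m,u,v,z):
    p,d=ray(m,u,v); return p+d*(z-p[2])/d[2]
def proj(m,P):
    q=rot(m["attitude"]).T@(np.array(P,float)-np.array(m["position"])); return m["cx"]+m["fx"]*q[0]/-q[2], m["cy"]+m["fy"]*q[1]/q[2]
def snap(n,f):
    im=ctrl.get_image(n); cv2.imwrite("pics/"+f,cv2.cvtColor(im,cv2.COLOR_RGB2BGR)); return im
E
python3 - <<'E'
from h import *
for n in("top","scene","wrist"):
    print(n,ctrl.camera_model(n))
    snap(n,n+"0.png")
o=ctrl.get_obs();print(o)
E
```

```text
pics
top {'fx': 563.9309020618432, 'fy': 563.9309020618432, 'cx': 323.5828385709337, 'cy': 235.96681647235576, 'position': array([ 461.12889115,  -19.29487144, 1506.38999446]), 'attitude': array([ 0.06194693, -0.06277449, -1.57196256])}
scene {'fx': 478.3566768736977, 'fy': 478.3566768736977, 'cx': 317.6919973926636, 'cy': 233.15351928352484, 'position': array([1357.08444114,  468.14055686,  638.93507493]), 'attitude': array([0.61890516, 1.09141054, 1.92677481])}
wrist {'fx': 365.2727828937898, 'fy': 365.2727828937898, 'cx': 318.64598495812805, 'cy': 244.8025814083875, 'position': array([210.57807693, 593.00487003, 383.4526122 ]), 'attitude': array([-0.23349756, -0.14397   ,  1.11258493])}
{'t': 0.15, 'qpos': array([ 1.09997964e+00,  4.23695137e-01,  1.63050208e+00,  4.21087043e-06,
        1.08860510e+00, -1.90021598e-02]), 'qvel': array([ 0.00167646, -0.00070394, -0.00171552,  0.000904  , -0.00018761,
        0.00134871]), 'joint_torque': array([ 4.56401585e-04, -5.44984925e+01, -2.73917717e+01,  6.44152192e-02,
        2.04308558e-02, -6.30554177e-05]), 'ee_pos': array([272.65406531, 561.909024  , 222.06650306]), 'orientation': array([-7.03623785e-01, -3.06147824e+00,  1.84183557e-03]), 'ft_force': array([-0.66805089, -0.14569824,  0.67381647]), 'moment': array([ 0.02487976, -0.01541823,  0.01987926]), 'grasp_force': 0.0, 'width': 88.17927802143552}
```

View pics/top0.png

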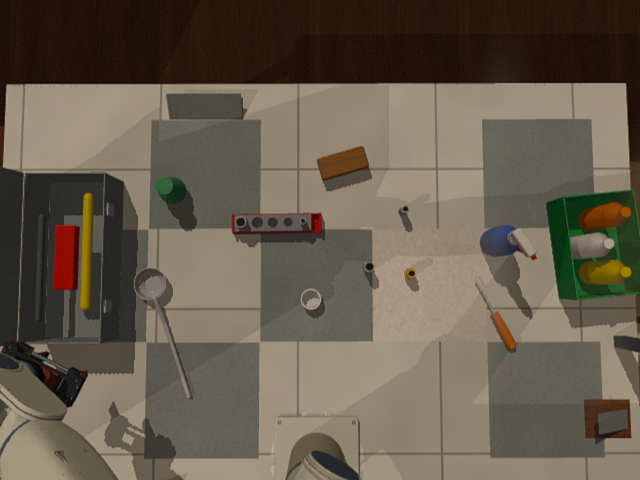

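View pics/scene0.png

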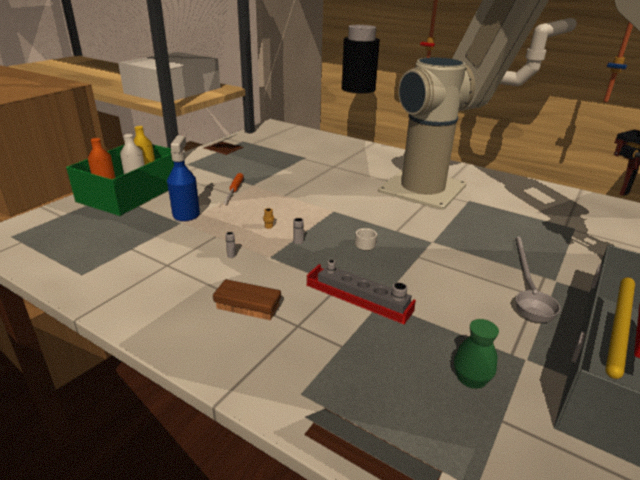

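Top view: the cradle is at about (277,224), with its 30 mm end to the left, which is +y. The sockets are near (369,267) and (404,210), the brass fitting at (411,273) and the cap at (312,299). The scene view shows the thicker socket at (298,231) and the thinner at (230,245).

```bash
python3 - <<'E'
from h import *
T=cv2.cvtColor(cv2.imread("pics/top0.png"),cv2.COLOR_BGR2HSV); S=cv2.cvtColor(cv2.imread("pics/scene0.png"),cv2.COLOR_BGR2HSV)
mt,ms=ctrl.camera_model("top"),ctrl.camera_model("scene")
red=lambda H:(((H[...,0]<6)|(H[...,0]>174))&(H[...,1]>170)&(H[...,2]>60)).astype(np.uint8)
r=red(T);r[:, :225]=0;r[:,330:]=0
c=np.argwhere(r)[:,::-1].astype(np.float32); rect=cv2.minAreaRect(c);print(rect)
for p in cv2.boxPoints(rect): print(p,onz(mt,*p,22).round(1))
# triangulate the recess tops (dark) of the sockets: rough pixel tops
def tri(a,b):
    p,d=ray(mt,*a);q,e=ray(ms,*b);A=np.stack([d,-e],1);s=np.linalg.lstsq(A,q-p,rcond=None)[0];x,y=p+s[0]*d,q+s[1]*e
    return ((x+y)/2).round(1),np.linalg.norm(x-y).round(1)
print(tri((370,266),(298.5,221)),tri((404.5,208.5),(230,235)),tri((412,272),(268.5,211)))
a=cv2.resize(cv2.imread("pics/top0.png")[195:290,225:425],None,fx=4,fy=4,interpolation=cv2.INTER_CUBIC);cv2.imwrite("pics/crop.png",a)
E
```

```text
((276.4103698730469, 223.20217895507812), (19.42400550842285, 89.0171127319336), 89.34146118164062)
[231.79314 214.00237] [638.1 222.8  22. ]
[320.80435 212.97926] [640.3 -13.   22. ]
[321.0276 232.402 ] [588.7 -13.5  22. ]
[232.01639 233.4251 ] [586.4 221.6  22. ]
(array([ 497.3, -136.7,   60.4]), np.float64(5.3)) (array([ 646.2, -228.4,   60.2]), np.float64(2.4)) (array([ 481.5, -245.3,   49.1]), np.float64(6.5))
```

View pics/crop.png

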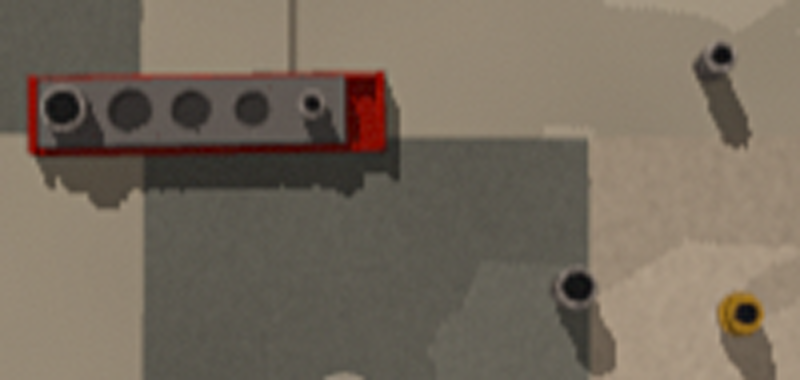

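Crop: the strip sits almost hard against the +y stop, with red showing at the right end. The empty 27 hole is at about (130,109), the 24 at (190,109) and the 21 at (252,107) in crop pixels. The thick socket is at (577,287) and the thin one at (721,54). Next I'll move to a viewpoint over the middle.

```bash
cat >> h.py <<'E'
def goal(P,tx=(0,1,0)):
    "shift in tool axes to TCP point P and turn about tool z so that tool x = tx (tool down)"
    o=ctrl.get_obs(); A=rot(o["orientation"]); d=A.T@(np.array(P,float)-o["ee_pos"])
    tx=np.array(tx,float);tx/=np.linalg.norm(tx);z=np.array([0,0,-1.]);B=np.stack([tx,np.cross(z,tx),z],1)
    print("shift",d.round(1),"turn",R.from_matrix(A.T@B).as_rotvec().round(4),"t",o["t"])
E
python3 -c "
from h import *
goal((540,-130,222))"
```

```text
shift [-542.6 -505.8    0.7] turn [-1.100e-03  7.000e-04  1.119e+00] t 0.15
```

```bash
r='{"xyz":[-542.6,-505.8,0],"rot":[0,0,1.119]}'
python3 -m inch '[{"xyz":[-542.6,-505.8,0],"rot":[0,0,1.119]},{"xyz":[-542.6,-505.8,0],"rot":[0,0,1.119]},{"xyz":[-542.6,-505.8,0],"rot":[0,0,1.119]},{"xyz":[-542.6,-505.8,0],"rot":[0,0,1.119]},{"xyz":[-542.6,-505.8,0],"rot":[0,0,1.119]},{"xyz":[-542.6,-505.8,0],"rot":[0,0,1.119]},{"xyz":[-542.6,-505.8,0],"rot":[0,0,1.119]},{"xyz":[-542.6,-505.8,0],"rot":[0,0,1.119]},{"xyz":[-542.6,-505.8,0],"rot":[0,0,1.119]},{"xyz":[-542.6,-505.8,0],"rot":[0,0,1.119]},{"xyz":[-542.6,-505.8,0],"rot":[0,0,1.119]},{"xyz":[-542.6,-505.8,0],"rot":[0,0,1.119]}]'
python3 -c "
from h import *
goal((540,-130,222))"
```

```text
t: 1.15
ee_pos: [453.2, 93.9, 222.8]
orientation: [2.221, 2.221, 0.0]
ft_force: [0.8, 0.6, -0.4]
width: 87.8
grasp_force: 0.0
shift [-223.9   86.8    0.8] turn [ 0.0002 -0.0001  0.0001] t 1.15
```

```bash
python3 -m inch '[{"xyz":[-224,87,0],"rot":[0,0,0]},{"xyz":[-224,87,0],"rot":[0,0,0]},{"xyz":[-224,87,0],"rot":[0,0,0]},{"xyz":[-224,87,0],"rot":[0,0,0]},{"xyz":[-224,87,0],"rot":[0,0,0]},{"xyz":[-224,87,0],"rot":[0,0,0]},{"xyz":[-224,87,0],"rot":[0,0,0]},{"xyz":[-224,87,0],"rot":[0,0,0]},{"xyz":[-224,87,0],"rot":[0,0,0]}]'
python3 -c "
from h import *
import pickle
pickle.dump(ctrl.camera_model('wrist'),open('m1.pkl','wb'));snap('wrist','w1.png');print(ctrl.get_obs()['ee_pos'])"
```

```text
t: 1.9
ee_pos: [539.4, -127.8, 222.2]
orientation: [-2.221, -2.22, 0.001]
ft_force: [-0.7, 0.3, 0.2]
width: 87.6
grasp_force: 0.0
[ 539.3209437  -127.25774902  222.30656735]
```

View pics/w1.png

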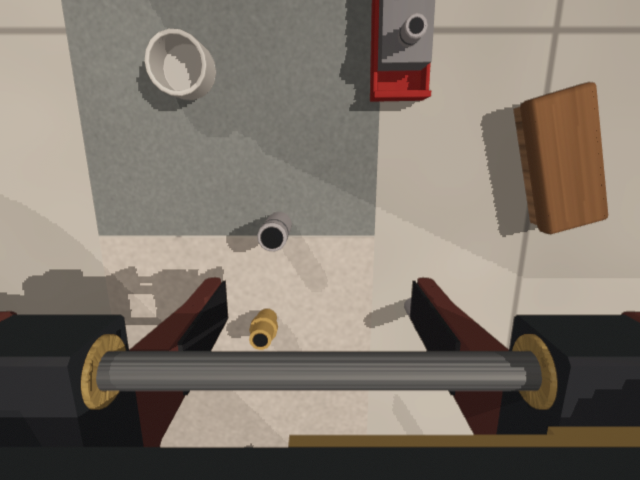

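Wrist view: the thick socket's top is at about (272,235), the brass at (262,330), the frame's -y end at (401,97) and the filled 18 socket's top at (416,25). The thin socket is hidden behind the gripper.

```bash
cat >> h.py <<'E'
def circ(im,u,v,w,thr,lo=20):
    "dark blob (top recess) nearest to u,v: centre, radius"
    g=im[v-w:v+w,u-w:u+w].max(2); b=(g<thr).astype(np.uint8)
    n,l,s,c=cv2.connectedComponentsWithStats(b); k=[i for i in range(1,n) if s[i,4]>lo]
    i=min(k,key=lambda i:np.linalg.norm(c[i]-w)); return c[i]+[u-w,v-w],np.sqrt(s[i,4]/np.pi)
def tri(m1,a,m2,b):
    p,d=ray(m1,*a);q,e=ray(m2,*b);s=np.linalg.lstsq(np.stack([d,-e],1),q-p,rcond=None)[0];x,y=p+s[0]*d,q+s[1]*e
    return ((x+y)/2).round(1),np.linalg.norm(x-y).round(1)
E
python3 - <<'E'
from h import *
import pickle
m1=pickle.load(open('m1.pkl','rb'));im=cv2.imread('pics/w1.png');T=cv2.imread('pics/top0.png');mt=ctrl.camera_model('top')
c,r=circ(im,272,237,18,60);print(c,r,onz(m1,*c,64))
ct,rt=circ(T,370,267,8,60,3);print(ct,rt,onz(mt,*ct,64),tri(m1,c,mt,ct))
ct,rt=circ(T,405,209,8,60,3);print(ct,rt,onz(mt,*ct,64))
goal((*onz(m1,*c,64)[:2],150))
E
```

```text
[271.44092219 237.4092219 ] 10.509687459947386 [ 497.51547107 -135.61727936   64.        ]
[369.025 266.325] 3.5682482323055424 [ 497.82105572 -136.11584407   64.        ] (array([ 497.6, -136. ,   63.4]), np.float64(0.6))
[405.  208.5] 2.256758334191025 [ 646.41542714 -230.0504036    64.        ]
shift [ -8.4 -41.7  72.4] turn [-0.0012 -0.0005  0.0005] t 1.95
```

```bash
python3 -m inch '[{"xyz":[-8.4,-41.7,40],"rot":[0,0,0]},{"xyz":[-8.4,-41.7,70],"rot":[0,0,0]},{"xyz":[-8.4,-41.7,100],"rot":[0,0,0]},{"xyz":[-8.4,-41.7,130],"rot":[0,0,0]},{"xyz":[-8.4,-41.7,150],"rot":[0,0,0]},{"xyz":[-8.4,-41.7,170],"rot":[0,0,0]},{"xyz":[-8.4,-41.7,182],"rot":[0,0,0]},{"xyz":[-8.4,-41.7,187],"rot":[0,0,0]},{"xyz":[-8.4,-41.7,187],"rot":[0,0,0]},{"xyz":[-8.4,-41.7,187],"rot":[0,0,0]}]' 0
python3 -m inch '[{"xyz":[0,0,0],"rot":[0,0,0]},{"xyz":[0,0,0],"rot":[0,0,0]},{"xyz":[0,0,0],"rot":[0,0,0]},{"xyz":[0,0,0],"rot":[0,0,0]},{"xyz":[0,0,0],"rot":[0,0,0]},{"xyz":[0,0,0],"rot":[0,0,0]},{"xyz":[0,0,0],"rot":[0,0,0]},{"xyz":[0,0,0],"rot":[0,0,0]},{"xyz":[0,0,0],"rot":[0,0,0]},{"xyz":[0,0,0],"rot":[0,0,0]}]' 255
```

```text
t: 2.78
ee_pos: [498.8, -136.2, 36.3]
orientation: [2.22, 2.222, 0.001]
ft_force: [-0.3, 0.5, 0.4]
width: 87.9
grasp_force: 0.0
t: 3.62
ee_pos: [498.2, -136.5, 35.6]
orientation: [-2.221, -2.221, 0.0]
ft_force: [0.1, 0.5, 0.9]
width: 26.7
grasp_force: 29.9
```

```bash
python3 -m inch '[{"xyz":[0,0,-30],"rot":[0,0,0]},{"xyz":[0,0,-70],"rot":[0,0,0]},{"xyz":[0,0,-110],"rot":[0,0,0]},{"xyz":[60,40,-130],"rot":[0,0,0]},{"xyz":[180,114,-130],"rot":[0,0,0]},{"xyz":[180,114,-130],"rot":[0,0,0]},{"xyz":[180,114,-130],"rot":[0,0,0]},{"xyz":[180,114,-130],"rot":[0,0,0]},{"xyz":[180,114,-130],"rot":[0,0,0]},{"xyz":[180,114,-130],"rot":[0,0,0]},{"xyz":[180,114,-130],"rot":[0,0,0]},{"xyz":[180,114,-130],"rot":[0,0,0]}]'
python3 -c "
from h import *
import pickle
mt=ctrl.camera_model('top')
for p in((257.5,222.25),(288,221.75)):print(onz(mt,*p,40))
pickle.dump(ctrl.camera_model('wrist'),open('m2.pkl','wb'));snap('wrist','w2.png');print(ctrl.get_obs()['ee_pos'])"
```

```text
t: 4.62
ee_pos: [611.0, 42.4, 165.0]
orientation: [-2.221, -2.22, 0.003]
ft_force: [0.1, -1.0, -2.2]
width: 26.5
grasp_force: 29.9
[614.09243108 152.43853357  40.        ]
[615.243482    72.73497662  40.        ]
[611.14043057  42.13980193 165.19378713]
```

View pics/w2.png

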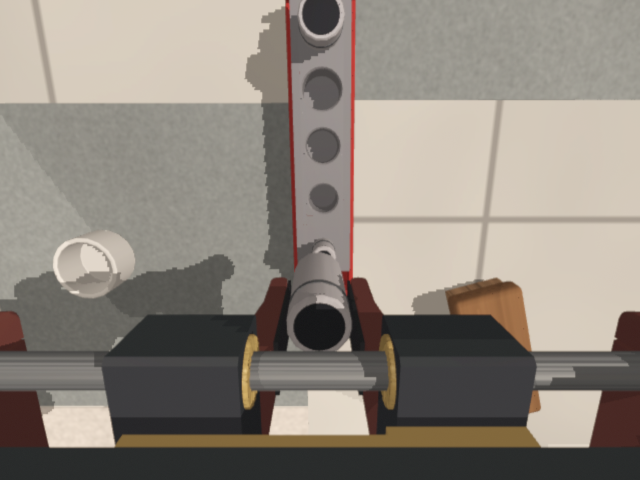

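Held-socket view: the empty mouths are at about (322,89) for the 27, (323,146) for the 24 and (323,197) for the 21. The held socket's recess is at (319,326).

```bash
cat >> h.py <<'E'
def hole(im,u,v,w,thr):
    g=cv2.GaussianBlur(im,(3,3),0).max(2)[v-w:v+w,u-w:u+w]; b=(g<thr).astype(np.uint8)
    n,l,s,c=cv2.connectedComponentsWithStats(b); i=l[w,w] or 1+np.argmax(s[1:,4])
    h=cv2.convexHull(cv2.findContours((l==i).astype(np.uint8),0,cv2.CHAIN_APPROX_NONE)[0][0]); x,y,ww,hh=cv2.boundingRect(h)
    e=cv2.minEnclosingCircle(h); return np.array([x+ww/2-.5+u-w,y+hh/2-.5+v-w]),(ww,hh),np.array(e[0])+[u-w,v-w],e[1]
E
python3 - <<'E'
from h import *
import pickle
m=pickle.load(open('m2.pkl','rb'));im=cv2.imread('pics/w2.png')
g=im.max(2);print(g[89,292:352:2]);print(g[62:118:2,322])
H=[]
for u,v,w in((322,89,26),(323,146,24),(323,197,20)):
    for t in(100,112):
        h=hole(im,u,v,w,t);print(h[0],h[1],h[2],h[3],onz(m,*h[0],40).round(1))
c,r=circ(im,319,326,24,45);print(c,r,onz(m,*c,165+64-35).round(1))
for z in(30,40,50): print(z,onz(m,322,89,z)[1]-onz(m,323,197,z)[1])
mt=ctrl.camera_model('top')
print(tri(m,hole(im,322,89,26,100)[0],mt,(257.5,222.25)),tri(m,hole(im,323,197,20,100)[0],mt,(288,221.75)))
E
```

```text
[144 151 150 150 152 128  98  92  93  94  93  93  94  94  94  94  94  94
  93  93  94  92  92  79  77 125 153 153 153 157]
[155 155 135  97  73  72  71  87  94  94  94  94  94  93  93  92  91  92
  92  92  93  92  93  93 126 151 154 154]
[323.  88.] (37, 41) [321.5         88.10000038] 20.402549743652344 [614.9 154.6  40. ]
[322.5  88.5] (38, 42) [322.          88.39024353] 20.99443244934082 [614.6 154.2  40. ]
[323.5 145. ] (32, 35) [322.14406776 145.00847435] 17.03009796142578 [615.4 114.5  40. ]
[323. 145.] (33, 35) [322.90860176 145.02150536] 17.464601516723633 [615.  114.5  40. ]
[324. 198.] (27, 27) [323.46448135 197.74043655] 13.72292423248291 [615.9  74.4  40. ]
[323.5 197.5] (28, 28) [323.5 197.5] 14.30044937133789 [615.5  74.8  40. ]
[318.7269188  326.61846496] 23.92323505210898 [612.   43.7 194. ]
30 81.4560996729022
40 78.70851001636353
50 75.96092035982485
(array([614.6, 153.8,  38. ]), np.float64(2.3)) (array([616.1,  73.3,  31.8]), np.float64(0.1))
```

```bash
python3 -m inch '[{"xyz":[40,3.1,0],"rot":[0,0,0]},{"xyz":[75,3.1,0],"rot":[0,0,0]},{"xyz":[100,3.1,20],"rot":[0,0,0]},{"xyz":[111.4,3.1,45],"rot":[0,0,0]},{"xyz":[111.4,3.1,65],"rot":[0,0,0]},{"xyz":[111.4,3.1,78],"rot":[0,0,0]},{"xyz":[111.4,3.1,84],"rot":[0,0,0]},{"xyz":[111.4,3.1,84],"rot":[0,0,0]},{"xyz":[111.4,3.1,84],"rot":[0,0,0]}]'
python3 -m inch '[{"xyz":[0,0,2],"rot":[0,0,0]},{"xyz":[0,0,4],"rot":[0,0,0]},{"xyz":[0,0,6],"rot":[0,0,0]},{"xyz":[0,0,8],"rot":[0,0,0]},{"xyz":[0,0,8],"rot":[0,0,0]}]'
```

```text
t: 5.42
ee_pos: [615.8, 153.9, 82.2]
orientation: [2.223, 2.22, 0.0]
ft_force: [-0.2, -0.3, -1.7]
width: 26.4
grasp_force: 29.9
t: 5.83
ee_pos: [616.1, 154.9, 75.2]
orientation: [2.221, 2.221, 0.002]
ft_force: [-2.5, -1.1, 9.2]
width: 26.4
grasp_force: 30.0
```

```bash
python3 -m inch '[{"xyz":[0,-0.5,0],"rot":[0,0,0]},{"xyz":[-0.5,-1,0],"rot":[0,0,0]},{"xyz":[-0.8,-1.5,0],"rot":[0,0,0]},{"xyz":[-0.8,-1.5,0],"rot":[0,0,0]}]'
```

```text
t: 6.17
ee_pos: [615.7, 154.6, 75.2]
orientation: [2.22, 2.22, 0.006]
ft_force: [1.5, 0.4, 5.8]
width: 26.3
grasp_force: 29.9
```

```bash
python3 -m inch '[{"xyz":[-0.7,0,0.5],"rot":[0,0,0]},{"xyz":[-1.4,0,1],"rot":[0,0,0]},{"xyz":[-1.4,0,1],"rot":[0,0,0]}]'; python3 -m inch '[{"xyz":[-0.8,0,0],"rot":[0,0,0]},{"xyz":[-1.5,0,0],"rot":[0,0,0]},{"xyz":[-1.5,0,0],"rot":[0,0,0]}]'
```

```text
t: 6.42
ee_pos: [615.7, 153.8, 74.8]
orientation: [2.221, 2.22, 0.007]
ft_force: [-0.8, 2.7, 11.6]
width: 26.8
grasp_force: 30.0
t: 6.67
ee_pos: [615.5, 152.6, 74.6]
orientation: [2.221, 2.22, 0.007]
ft_force: [-0.0, 5.4, 10.7]
width: 26.6
grasp_force: 30.0
```

```bash
python3 -m inch '[{"xyz":[0.8,0,0],"rot":[0,0,0]},{"xyz":[1.4,0,0],"rot":[0,0,0]},{"xyz":[1.4,0,0],"rot":[0,0,0]}]'; python3 -m inch '[{"xyz":[0,-0.8,0.5],"rot":[0,0,0]},{"xyz":[0,-1.5,1],"rot":[0,0,0]},{"xyz":[0,-1.5,1],"rot":[0,0,0]}]'
```

```text
t: 6.92
ee_pos: [615.5, 153.3, 74.7]
orientation: [2.22, 2.22, 0.005]
ft_force: [-1.0, 1.4, 11.9]
width: 26.5
grasp_force: 30.0
t: 7.17
ee_pos: [615.3, 153.3, 74.5]
orientation: [2.219, 2.219, 0.009]
ft_force: [0.8, 0.7, 14.6]
width: 26.2
grasp_force: 30.0
```

```bash
python3 -m inch '[{"xyz":[0,0,-4],"rot":[0,0,0]},{"xyz":[0,0,-8],"rot":[0,0,0]},{"xyz":[0,0,-8],"rot":[0,0,0]},{"xyz":[0,0,-8],"rot":[0,0,0]}]'
python3 -c "
from h import *
import pickle
pickle.dump(ctrl.camera_model('wrist'),open('m3.pkl','wb'))
P=[]
for i in range(5): P.append(np.r_[ctrl.get_obs()['ee_pos'],ctrl.get_obs()['orientation'],ctrl.get_obs()['ft_force']]);im=ctrl.get_image('wrist')
print(np.round(P,2)); im=snap('wrist','w3.png')"
```

```text
t: 7.5
ee_pos: [612.0, 152.5, 79.4]
orientation: [-2.221, -2.221, 0.001]
ft_force: [0.2, -0.7, -0.9]
width: 26.7
grasp_force: 30.0
[[ 6.1200e+02  1.5250e+02  7.9440e+01 -2.2200e+00 -2.2200e+00  0.0000e+00
   1.8000e-01 -7.2000e-01 -9.5000e-01]
 [ 6.1190e+02  1.5248e+02  7.9220e+01 -2.2200e+00 -2.2200e+00  0.0000e+00
   6.4000e-01  1.4000e-01 -1.7500e+00]
 [ 6.1191e+02  1.5248e+02  7.9150e+01 -2.2200e+00 -2.2200e+00  0.0000e+00
   6.0000e-02 -5.8000e-01 -1.7900e+00]
 [ 6.1196e+02  1.5247e+02  7.9120e+01 -2.2200e+00 -2.2200e+00  0.0000e+00
   3.0000e-02  3.0000e-02 -2.3000e-01]
 [ 6.1202e+02  1.5248e+02  7.9150e+01 -2.2200e+00 -2.2200e+00  0.0000e+00
  -4.2000e-01 -7.7000e-01 -8.6000e-01]]
```

View pics/w3.png

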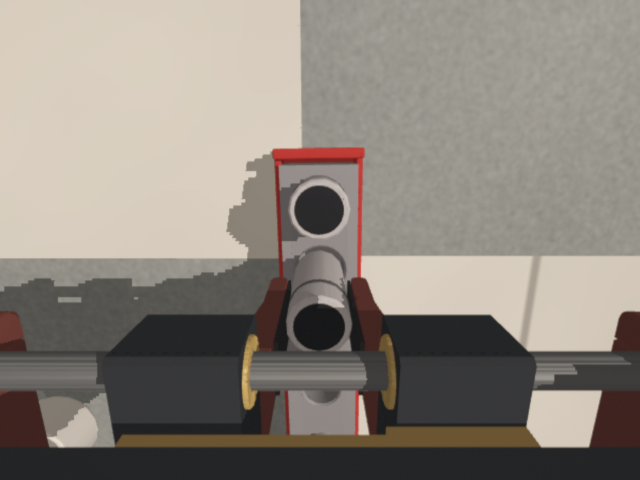

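Close view: the 30 mm socket's top is at about (319,209), the held socket's recess at (319,327), and the +y end stop at row 154. This gives the hole position relative to the held socket in a single image.

```bash
python3 - <<'E'
from h import *
import pickle
m=pickle.load(open('m3.pkl','rb'));im=cv2.imread('pics/w3.png')
m2=pickle.load(open('m2.pkl','rb'));i2=cv2.imread('pics/w2.png')
for t in (50,70):
    c,r=circ(im,319,209,34,t);print('30',c,r,onz(m,*c,68).round(1))
    c,r=circ(im,319,326,24,t-10);print('held',c,r,onz(m,*c,107.5).round(1))
g=im.max(2);print('row209',[i for i in range(275,365) if abs(int(g[209,i])-int(g[209,i-1]))>25]); print('col319',[i for i in range(170,250) if abs(int(g[i,319])-int(g[i-1,319]))>25])
print('row326',[i for i in range(275,365) if abs(int(g[326,i])-int(g[326,i-1]))>20]); print('col319',[i for i in range(270,360) if abs(int(g[i,319])-int(g[i-1,319]))>20])
# red end stop -> y
h=cv2.cvtColor(im,cv2.COLOR_BGR2HSV);r=(((h[...,0]<6)|(h[...,0]>174))&(h[...,1]>150)).astype(np.uint8)
p=np.argwhere(r[140:170,260:380]);print(p.min(0)+[140,260],p.max(0)+[140,260])
E
```

```text
30 [318.71602787 209.78106852] 23.41216828934235 [612.9 194.1  68. ]
held [318.56617647 326.78280543] 23.722813466638858 [612.9 153.3 107.5]
30 [318.66092273 209.6848249 ] 23.92988686234516 [612.9 194.2  68. ]
held [318.50136986 326.62958904] 24.10218957450584 [612.9 153.3 107.5]
row209 [290, 294, 295, 343, 344, 359, 362]
col319 [175, 179, 185, 186, 234, 235]
row326 [277, 286, 287, 293, 294, 345, 351, 352, 361]
col319 [279, 282, 303, 304, 305]
[148 273] [169 363]
```

```bash
python3 -m inch '[{"xyz":[0.9,0.6,0],"rot":[0,0,0]},{"xyz":[0.9,0.6,0],"rot":[0,0,0]},{"xyz":[0.9,0.6,2],"rot":[0,0,0]},{"xyz":[0.9,0.6,4],"rot":[0,0,0]},{"xyz":[0.9,0.6,6],"rot":[0,0,0]},{"xyz":[0.9,0.6,8],"rot":[0,0,0]},{"xyz":[0.9,0.6,8],"rot":[0,0,0]},{"xyz":[0.9,0.6,8],"rot":[0,0,0]}]'
```

```text
t: 8.47
ee_pos: [612.8, 153.2, 71.3]
orientation: [-2.221, -2.221, 0.001]
ft_force: [0.2, -1.8, -1.6]
width: 26.4
grasp_force: 30.0
```

Dropped in with no resistance. I'll continue to the floor of the hole.

```bash
python3 -m inch '[{"xyz":[0,0,3],"rot":[0,0,0]},{"xyz":[0,0,6],"rot":[0,0,0]},{"xyz":[0,0,9],"rot":[0,0,0]},{"xyz":[0,0,12],"rot":[0,0,0]},{"xyz":[0,0,15],"rot":[0,0,0]},{"xyz":[0,0,18],"rot":[0,0,0]},{"xyz":[0,0,21],"rot":[0,0,0]},{"xyz":[0,0,24],"rot":[0,0,0]},{"xyz":[0,0,25.5],"rot":[0,0,0]},{"xyz":[0,0,26.5],"rot":[0,0,0]},{"xyz":[0,0,27],"rot":[0,0,0]},{"xyz":[0,0,27],"rot":[0,0,0]}]'
```

```text
t: 9.47
ee_pos: [613.0, 153.5, 45.4]
orientation: [-2.221, -2.222, 0.0]
ft_force: [-3.6, -2.9, 7.4]
width: 26.6
grasp_force: 30.0
```

Home: z 45.4 with contact force. Now to release and rise.

```bash
python3 -m inch '[{"xyz":[0,0,0],"rot":[0,0,0]},{"xyz":[0,0,0],"rot":[0,0,0]},{"xyz":[0,0,0],"rot":[0,0,0]},{"xyz":[0,0,0],"rot":[0,0,0]},{"xyz":[0,0,0],"rot":[0,0,0]},{"xyz":[0,0,-15],"rot":[0,0,0]},{"xyz":[0,0,-40],"rot":[0,0,0]},{"xyz":[0,0,-80],"rot":[0,0,0]},{"xyz":[0,0,-120],"rot":[0,0,0]},{"xyz":[0,0,-150],"rot":[0,0,0]}]' 0
python3 -c "
from h import *
goal((646.4,-270,195))"
```

```text
t: 10.3
ee_pos: [613.7, 153.8, 197.6]
orientation: [2.221, 2.221, 0.003]
ft_force: [0.2, -0.9, 0.3]
width: 86.7
grasp_force: 0.0
shift [-423.8   32.7    2.4] turn [ 0.0022 -0.0007 -0.    ] t 10.3
```

```bash
python3 -m inch '[{"xyz":[-434,33,0],"rot":[0,0,0]},{"xyz":[-434,33,0],"rot":[0,0,0]},{"xyz":[-434,33,0],"rot":[0,0,0]},{"xyz":[-434,33,0],"rot":[0,0,0]},{"xyz":[-434,33,0],"rot":[0,0,0]},{"xyz":[-434,33,0],"rot":[0,0,0]},{"xyz":[-434,33,0],"rot":[0,0,0]},{"xyz":[-434,33,0],"rot":[0,0,0]},{"xyz":[-434,33,0],"rot":[0,0,0]},{"xyz":[-434,33,0],"rot":[0,0,0]},{"xyz":[-434,33,0],"rot":[0,0,0]},{"xyz":[-434,33,0],"rot":[0,0,0]}]'
python3 -m inch '[{"xyz":[0,0,0],"rot":[0,0,0]},{"xyz":[0,0,0],"rot":[0,0,0]}]'
python3 -c "
from h import *
import pickle
m=ctrl.camera_model('wrist');pickle.dump(m,open('m4.pkl','wb'));im=snap('wrist','w4.png')
mt=ctrl.camera_model('top');q=[int(a) for a in proj(m,(646.4,-230,64))];print(q)
c,r=circ(im,*q,25,60);print(c,r,onz(m,*c,64),tri(m,c,mt,(405.,208.5)))
goal((*onz(m,*c,64)[:2],35))"
```

```text
t: 11.3
ee_pos: [645.9, -284.8, 194.4]
orientation: [2.225, 2.216, -0.0]
ft_force: [-0.1, 0.4, 0.0]
width: 87.3
grasp_force: 0.0
t: 11.47
ee_pos: [645.8, -279.1, 194.3]
orientation: [-2.22, -2.221, -0.0]
ft_force: [-0.0, 0.3, -0.2]
width: 87.5
grasp_force: 0.0
[318, 175]
[318.31428571 175.28979592] 8.83096382707056 [ 646.31787117 -229.74531546   64.        ] (array([ 646.3, -229.7,   65.6]), np.float64(0.2))
shift [ 48.8   0.5 159.5] turn [-0.0007 -0.0008  0.0014] t 11.5167
```

View pics/w4.png

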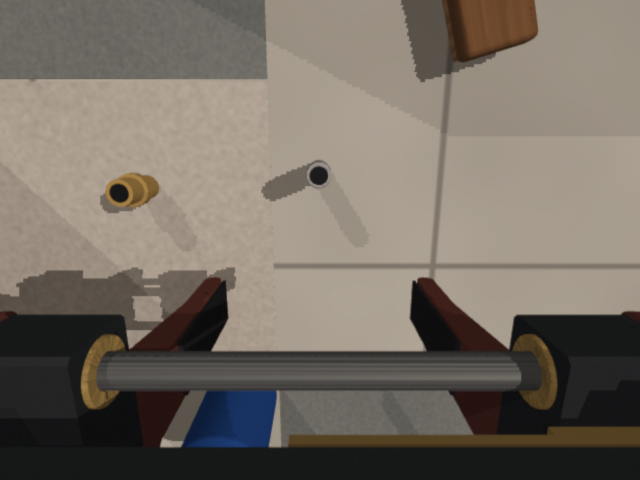

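The thin socket's top is at (318,175), clear all round. Two views put its top 65.6 mm up, at (646.3, -229.7).

```bash
python3 -m inch '[{"xyz":[30,0,20],"rot":[0,0,0]},{"xyz":[48.2,0,50],"rot":[0,0,0]},{"xyz":[48.2,0,80],"rot":[0,0,0]},{"xyz":[48.2,0,110],"rot":[0,0,0]},{"xyz":[48.2,0,135],"rot":[0,0,0]},{"xyz":[48.2,0,150],"rot":[0,0,0]},{"xyz":[48.2,0,159],"rot":[0,0,0]},{"xyz":[48.2,0,159],"rot":[0,0,0]},{"xyz":[48.2,0,159],"rot":[0,0,0]}]' 0
python3 -m inch '[{"xyz":[0,0,0],"rot":[0,0,0]},{"xyz":[0,0,0],"rot":[0,0,0]},{"xyz":[0,0,0],"rot":[0,0,0]},{"xyz":[0,0,0],"rot":[0,0,0]},{"xyz":[0,0,0],"rot":[0,0,0]},{"xyz":[0,0,0],"rot":[0,0,0]},{"xyz":[0,0,0],"rot":[0,0,0]},{"xyz":[0,0,0],"rot":[0,0,0]},{"xyz":[0,0,0],"rot":[0,0,0]},{"xyz":[0,0,0],"rot":[0,0,0]}]' 255
```

```text
t: 12.27
ee_pos: [646.6, -232.0, 36.4]
orientation: [2.22, 2.222, 0.001]
ft_force: [0.7, 0.1, 0.2]
width: 88.3
grasp_force: 0.0
t: 13.1
ee_pos: [646.0, -232.3, 35.6]
orientation: [-2.221, -2.221, 0.0]
ft_force: [0.5, 0.2, 0.4]
width: 24.6
grasp_force: 0.0
```

```bash
python3 -m inch '[{"xyz":[0,0,0],"rot":[0,0,0]},{"xyz":[0,0,0],"rot":[0,0,0]},{"xyz":[0,0,0],"rot":[0,0,0]}]'
python3 -m inch '[{"xyz":[0,0,-30],"rot":[0,0,0]},{"xyz":[0,0,-70],"rot":[0,0,0]},{"xyz":[0,0,-110],"rot":[0,0,0]},{"xyz":[30,-5,-130],"rot":[0,0,0]},{"xyz":[230,-34,-130],"rot":[0,0,0]},{"xyz":[230,-34,-130],"rot":[0,0,0]},{"xyz":[230,-34,-130],"rot":[0,0,0]},{"xyz":[230,-34,-130],"rot":[0,0,0]},{"xyz":[230,-34,-130],"rot":[0,0,0]},{"xyz":[230,-34,-130],"rot":[0,0,0]},{"xyz":[230,-34,-130],"rot":[0,0,0]},{"xyz":[230,-34,-130],"rot":[0,0,0]}]'
python3 -m inch '[{"xyz":[0,0,0],"rot":[0,0,0]},{"xyz":[0,0,0],"rot":[0,0,0]},{"xyz":[0,0,0],"rot":[0,0,0]}]'
python3 -c "
from h import *
import pickle
m=ctrl.camera_model('wrist');pickle.dump(m,open('m5.pkl','wb'));im=snap('wrist','w5.png');o=ctrl.get_obs();print(o['ee_pos'])
q=[int(a) for a in proj(m,(615.4,74.7,40))]; h=hole(im,*q,20,107);print(q,h,onz(m,*h[0],40))
z=o['ee_pos'][2]+29;q=[int(a) for a in proj(m,(*o['ee_pos'][:2],z))];c,r=circ(im,*q,26,45);print(q,c,r,onz(m,*c,z))"
```

```text
t: 13.35
ee_pos: [646.0, -232.3, 35.6]
orientation: [-2.221, -2.221, 0.0]
ft_force: [1.1, -0.7, -2.0]
width: 20.4
grasp_force: 30.0
t: 14.35
ee_pos: [612.2, -2.6, 165.8]
orientation: [2.22, 2.222, -0.0]
ft_force: [0.2, -0.2, -0.7]
width: 20.9
grasp_force: 30.0
t: 14.6
ee_pos: [612.2, -3.7, 165.6]
orientation: [-2.223, -2.219, 0.0]
ft_force: [-0.4, 0.6, -1.2]
width: 20.1
grasp_force: 30.0
[612.14058102  -3.49384912 165.56473577]
[321, 136] (array([321.5, 137. ]), (30, 31), array([321., 137.]), 15.297158241271973) [615.38348482  74.34645029  40.        ]
[316, 329] [318.69618834 322.882287  ] 16.85029431422316 [613.1213206   -0.69588572 194.56473577]
```

View pics/w5.png

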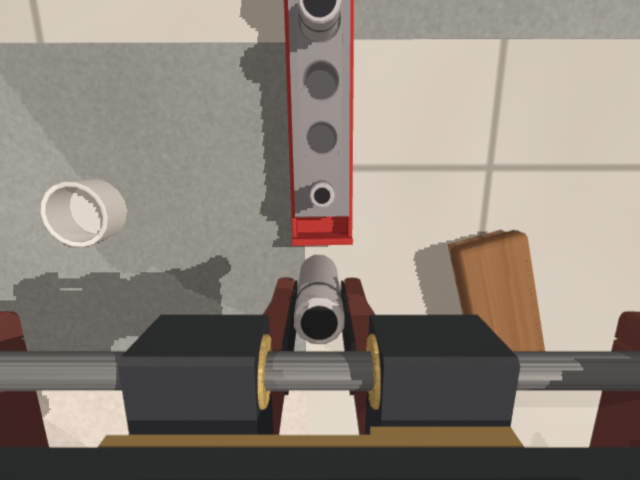

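The 27 socket stands in its place at (320,10). The 21 mm mouth is at (321.5,137). The held thin socket sits about 2 mm toward +y in the pads, so I aim the TCP at (613.5, 71.3).

```bash
python3 -m inch '[{"xyz":[35,1.4,0],"rot":[0,0,0]},{"xyz":[60,1.4,0],"rot":[0,0,0]},{"xyz":[74.8,1.4,15],"rot":[0,0,0]},{"xyz":[74.8,1.4,40],"rot":[0,0,0]},{"xyz":[74.8,1.4,60],"rot":[0,0,0]},{"xyz":[74.8,1.4,75],"rot":[0,0,0]},{"xyz":[74.8,1.4,84],"rot":[0,0,0]},{"xyz":[74.8,1.4,84],"rot":[0,0,0]},{"xyz":[74.8,1.4,84],"rot":[0,0,0]},{"xyz":[74.8,1.4,84],"rot":[0,0,0]}]'
python3 -m inch '[{"xyz":[0,0,0],"rot":[0,0,0]},{"xyz":[0,0,0],"rot":[0,0,0]}]'
```

```text
t: 15.48
ee_pos: [614.3, 72.2, 82.6]
orientation: [2.221, 2.22, 0.002]
ft_force: [1.3, -0.7, -0.9]
width: 20.4
grasp_force: 30.0
t: 15.65
ee_pos: [614.2, 72.4, 82.8]
orientation: [2.221, 2.22, 0.002]
ft_force: [-0.7, -0.5, -0.5]
width: 20.3
grasp_force: 30.0
```

```bash
python3 -m inch '[{"xyz":[-1.1,-0.7,0],"rot":[0,0,0]},{"xyz":[-1.1,-0.7,2],"rot":[0,0,0]},{"xyz":[-1.1,-0.7,4],"rot":[0,0,0]},{"xyz":[-1.1,-0.7,6],"rot":[0,0,0]},{"xyz":[-1.1,-0.7,8],"rot":[0,0,0]},{"xyz":[-1.1,-0.7,10],"rot":[0,0,0]},{"xyz":[-1.1,-0.7,11],"rot":[0,0,0]},{"xyz":[-1.1,-0.7,11],"rot":[0,0,0]}]'
```

```text
t: 16.32
ee_pos: [613.1, 71.4, 70.5]
orientation: [2.221, 2.221, 0.001]
ft_force: [0.8, -0.4, -1.6]
width: 20.4
grasp_force: 30.0
```

In the hole. Now down to its floor, about 25 mm more.

```bash
python3 -m inch '[{"xyz":[0,0,3],"rot":[0,0,0]},{"xyz":[0,0,6],"rot":[0,0,0]},{"xyz":[0,0,9],"rot":[0,0,0]},{"xyz":[0,0,12],"rot":[0,0,0]},{"xyz":[0,0,15],"rot":[0,0,0]},{"xyz":[0,0,18],"rot":[0,0,0]},{"xyz":[0,0,20.5],"rot":[0,0,0]},{"xyz":[0,0,22.5],"rot":[0,0,0]},{"xyz":[0,0,24],"rot":[0,0,0]},{"xyz":[0,0,25.5],"rot":[0,0,0]},{"xyz":[0,0,26.5],"rot":[0,0,0]},{"xyz":[0,0,26.5],"rot":[0,0,0]}]'
```

```text
t: 17.32
ee_pos: [613.2, 71.4, 45.5]
orientation: [2.221, 2.221, 0.001]
ft_force: [-0.1, -1.1, 12.2]
width: 20.6
grasp_force: 30.0
```

Seated. Next: release, rise, back off and look.

```bash
python3 -m inch '[{"xyz":[0,0,-1],"rot":[0,0,0]},{"xyz":[0,0,-1],"rot":[0,0,0]},{"xyz":[0,0,-1],"rot":[0,0,0]},{"xyz":[0,0,-1],"rot":[0,0,0]},{"xyz":[0,0,-1],"rot":[0,0,0]},{"xyz":[0,0,-20],"rot":[0,0,0]},{"xyz":[0,0,-50],"rot":[0,0,0]},{"xyz":[0,0,-90],"rot":[0,0,0]},{"xyz":[0,0,-130],"rot":[0,0,0]},{"xyz":[-40,0,-150],"rot":[0,0,0]},{"xyz":[-80,0,-150],"rot":[0,0,0]},{"xyz":[-80,0,-150],"rot":[0,0,0]}]' 0
python3 -m inch '[{"xyz":[0,0,0],"rot":[0,0,0]},{"xyz":[0,0,0],"rot":[0,0,0]}]'
python3 -c "
from h import *
import pickle
m=ctrl.camera_model('wrist');im=snap('wrist','w6.png');s=snap('scene','s6.png');ms=ctrl.camera_model('scene')
g=cv2.resize(s[230:330,270:470],None,fx=2.4,fy=2.4,interpolation=cv2.INTER_CUBIC);a=np.zeros((600,640,3),np.uint8);a[:360]=im[:360];a[360:,:480]=g
cv2.imwrite('pics/f.png',a[...,::-1])
for P in((614.7,154.3),(615.5,74.5)):
    q=[int(v) for v in proj(m,(*P,74))];c,r=circ(im,*q,28,60);print(q,c,r,onz(m,*c,74))"
```

```text
t: 18.32
ee_pos: [613.6, -13.6, 196.3]
orientation: [2.222, 2.216, 0.002]
ft_force: [0.3, 0.1, -0.5]
width: 87.8
grasp_force: 0.0
t: 18.48
ee_pos: [612.2, -8.6, 193.6]
orientation: [-2.222, -2.219, 0.001]
ft_force: [0.1, -0.2, 0.0]
width: 87.6
grasp_force: 0.0bash:  1145 Segmentation fault         python3 -c "
from h import *
import pickle
m=ctrl.camera_model('wrist');im=snap('wrist','w6.png');s=snap('scene','s6.png');ms=ctrl.camera_model('scene')
g=cv2.resize(s[230:330,270:470],None,fx=2.4,fy=2.4,interpolation=cv2.INTER_CUBIC);a=np.zeros((600,640,3),np.uint8);a[:360]=im[:360];a[360:,:480]=g
cv2.imwrite('pics/f.png',a[...,::-1])
for P in((614.7,154.3),(615.5,74.5)):
    q=[int(v) for v in proj(m,(*P,74))];c,r=circ(im,*q,28,60);print(q,c,r,onz(m,*c,74))"
```

View pics/f.png

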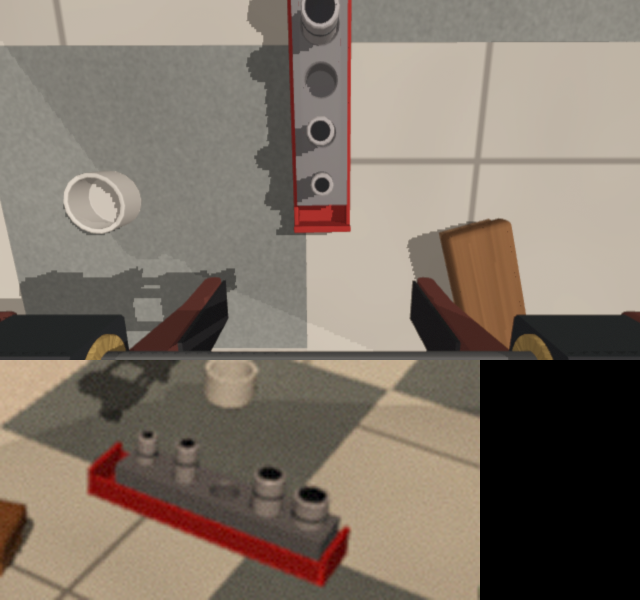

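Both sockets stand upright in the right holes: the 27 at (320,10) and the 21 at (320,131), with the 24 hole empty between them. The gripper is clear, so I'll hand in.

```bash
python3 -c "
from workcell import ctrl
print(ctrl.close_job())"
```

```text
the job is handed in; nothing more can be done
None
```

I put both sockets fully home in their matching holes (21 mm and 27 mm) and let go, touching nothing else, then handed the job in with about 18.6 s on the robot's clock; the hand-in gave no verdict.

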